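# Make up the sewing tray and the covering tray

## Task

Make up the two tool trays for the bindery: in the sewing tray, the one that already holds the cake of beeswax, lay the awl flat in the long compartment and stand the large reel of thread in the empty pocket. In the other tray, for covering, lay the paste brush flat in the long compartment and stand the paste jar and the steel weight upright, one in each pocket. Leave the small reel standing where it is.

Things in the scene. Friction and masses are not known exactly. Their poses are not given: they have to be found in the camera images.
- sewing_tray: Felt-lined beech tray, fixed, 184 (x) by 208 (y) by 22 mm; walls and dividers 6 thick, 22 high, floor at 6. Origin: centre of underside. Inside: long compartment 88 (x) by 196 (y) centred at x=-42, y=0; two pockets 78 (x) by 95 (y) centred at x=47, y=+50.5 and y=-50.5. A fixed yellow cake of beeswax (46 across, 20 high) fills the +y pocket. Left or right of the stock, yaw within 0.25 rad.
- covering_tray: A tray exactly like the sewing tray (same size, origin, axes, compartments; long compartment on its -x side, nearest the robot), fixed, but with all three compartments empty: no beeswax. Stands on the other side of the stock, yaw within 0.25 rad.
- awl: Bookbinder's awl lying flat, 142 mm long, 70 g: octagonal wooden handle 26 mm across flats, brass ferrule, thin steel spike. Origin on its long axis near half length, 13 mm above what it lies on. x axis along it towards the spike point: handle from x = -72 to +14 mm (balances about x = -20), spike point at x = +70 mm.
- large_reel: Large wooden reel full of cream linen thread, standing on end: 46 mm across, 66 mm high, 90 g, straight-sided to within 1.5 mm. Origin: centre of its underside, z up its axis.
- small_reel: Small wooden reel of the same thread, standing on end: 30 mm across, 42 mm high. Stays in the stock. Origin: centre of its underside.
- paste_jar: White round jar of paste with a paper band and a knurled aluminium screw lid, closed, standing: body 50 mm across up to 47 mm high, lid 52 mm across, 62 mm high in all, about 140 g. Origin: centre of its underside, z up its axis.
- weight: Plain dark steel block weight with a square section, standing: 42 by 42 by 60 mm high, 0.7 to 0.8 kg. Origin: centre of its underside; x and y axes square to its sides, turned up to 0.35 rad from the bench axes.
- paste_brush: Flat paste brush lying on its broad face, 165 mm long, 18 mm thick, 80 g: wooden handle, copper ferrule 40 mm wide, stiff pale bristles 37 mm wide. Origin: centre of the underside, at half length. x axis along it towards the bristles: handle from x = -82 to +21 mm (24 mm wide from -23 to +21, balances about x = 0; 20 mm wide behind), bristle ends at x = +82 mm.
Mind the look-alikes: they are no part of the job. What is meant by the paste_jar is not orange, and is the larger of those in its own colour.

How it is judged (in metres and radians):
At the end, for the whole second after the job is handed in: Awl flat on the floor of the sewing tray's long compartment, large reel upright in its waxless pocket; brush flat in the covering tray's long compartment, jar and weight upright, one per pocket (tilt under 0.12 rad), all wholly inside and at rest; small reel upright within 20 mm of its start (x of awl in the frame of sewing_tray between -0.078 and -0.006 m and y of awl in the frame of sewing_tray between -0.04 and 0.04 m and z of awl in the frame of sewing_tray between 0.014 and 0.025 m and angle between awl's own x axis and vertical between 1.42 and 1.72 rad and linear speed of each of awl, large_reel, paste_brush below 0.02 m/s and angular speed of each of awl, large_reel, paste_brush below 0.2 rad/s and x of large_reel in the frame of sewing_tray between 0.025 and 0.069 m and y of large_reel in the frame of sewing_tray between -0.0785 and -0.0225 m and z of large_reel in the frame of sewing_tray between 0.002 and 0.012 m and angle between each of large_reel, paste_brush, small_reel's own z axis and vertical below 0.12 rad and x of paste_brush in the frame of covering_tray between -0.078 and -0.006 m and y of paste_brush in the frame of covering_tray between -0.03 and 0.03 m and z of paste_brush in the frame of covering_tray between 0.002 and 0.012 m and (((x of paste_jar in the frame of covering_tray between 0.025 and 0.069 m and y of paste_jar in the frame of covering_tray between 0.0225 and 0.0785 m and z of paste_jar in the frame of covering_tray between 0.002 and 0.012 m and angle between paste_jar's own z axis and vertical below 0.12 rad and linear speed of paste_jar below 0.02 m/s and angular speed of paste_jar below 0.2 rad/s) and (x of weight in the frame of covering_tray between 0.025 and 0.069 m and y of weight in the frame of covering_tray between -0.0785 and -0.0225 m and z of weight in the frame of covering_tray between 0.002 and 0.012 m and angle between weight's own z axis and vertical below 0.12 rad and linear speed of weight below 0.02 m/s and angular speed of weight below 0.2 rad/s)) or ((x of paste_jar in the frame of covering_tray between 0.025 and 0.069 m and y of paste_jar in the frame of covering_tray between -0.0785 and -0.0225 m and z of paste_jar in the frame of covering_tray between 0.002 and 0.012 m and angle between paste_jar's own z axis and vertical below 0.12 rad and linear speed of paste_jar below 0.02 m/s and angular speed of paste_jar below 0.2 rad/s) and (x of weight in the frame of covering_tray between 0.025 and 0.069 m and y of weight in the frame of covering_tray between 0.0225 and 0.0785 m and z of weight in the frame of covering_tray between 0.002 and 0.012 m and angle between weight's own z axis and vertical below 0.12 rad and linear speed of weight below 0.02 m/s and angular speed of weight below 0.2 rad/s))) and distance of small_reel from where it was at the start of the episode below 0.02 m); the robot touches nothing.
It fails at once if the small reel is moved more than 20 mm or tipped (distance of small_reel from where it was at the start of the episode above 0.02 m or angle between small_reel's own z axis and vertical above 0.4 rad).
It also fails if it takes over 131 s, if anything falls off the work surface, if the arm or the gripper's body presses on something with over 40 N, if the wrist force passes 120 N, or if a joint passes its speed limit or range.

## Robot

A 7-joint arm with a two-finger parallel gripper is mounted at the origin on the work surface. World frame = base frame: x ahead of the robot, y to its left, z up, the work surface at z = 0. Lengths are in m, angles in degrees, forces in N, time in s.
With the tool pointing down it reaches from about 0.425 to 0.825 m from the base axis. Payload 3.6 kg.
Tool frame: the origin (TCP) lies on the front face of the gripper's body, between the roots of the fingers; the fingertips stand 73 mm ahead of it and the grasp point (between the pads) lies 54 mm ahead of it; x points along the fingers, y is the direction in which the jaws open and shut, and the axes are right-handed (so a half turn about x gives the same grasp; the last joint's range is limited). The gripper opens to 85 mm and grips with 20 to 120 N. Pads are 22 mm wide; open, the fingers measure 114 mm over their backs; the gripper's body (76 mm by 85 mm) begins 54 mm behind the grasp point. The pads swing forward as they close: fully open they stand 13 mm farther back than shut.
Start: joints at [-69.929, 35.231, -0.722, 81.555, 0.464, 63.22, -2.315], TCP at [0.239, 0.604, 0.304] pointing down, gripper open.
Joint ranges: [-178.69, 178.69], [-17.37, 117.87], [-77.05, 75.6], [15.02, 138.74], [-78.02, 258.01], [0.78, 113.62], [-162.83, 162.83]. Speed limits (degrees/s): [159.86, 159.86, 180, 180, 180, 180, 180].

## Interface

Orientations are given as a 3x3 rotation matrix whose columns are the frame's x, y, z axes.
In Python, from station import manip, cams gives the robot as it stands.
- The arm moves only by the tool servo_tool, never from a script. Its argument "motion" is a list that holds one entry, the list of rows, each a list of 7 numbers: the shift along the world's x, y, z in m, then the turn, a rotation vector about the world's x, y, z in degrees, then the opening, from 0 (shut) to 1 (fully open). A call has 1 to 5 rows; each row is the pose to reach, as a shift and turn from the pose commanded when the call began; what a row does not reach only later rows make up. A row lasts 1/8 s, in which the tool goes at most 62.5 mm and 10.7 degrees, less where a joint would pass 70% of its speed; a pose out of reach is approached as far as the arm can. A call with a gripper value outside its range is refused whole. The fingers move at their own pace and stop on an object; "grip_force" is the grip in N (left out, the last holds). Time passes only in rows, so rows that repeat a pose let the fingers close. It gives the time, the measured TCP pose, the force and the opening at its end, in the units of the state.
- manip.sense(): the state, without advancing time (a new reading comes with each control period).
- cams.read_camera(name): name is "scene" or "top" or "wrist"; returns the picture (400x640x3 uint8, blue, green, red); there is no depth.
- cams.camera_params(name): a dict with "intrinsics" (3x3 intrinsics, pixels), "xyz" and "attitude" of the camera in the world. Camera axes: x right, y up, looking along -z (the intrinsics and any distortion apply to the point x, -y, -z); pixel columns grow to the right and rows downward; lengths in m; the calibration is good to about 2 mm. A picture is of the moment at which its call begins: read the wrist's pose just before it. camera_params takes no time and is no camera call; for the wrist camera it gives the pose at the moment of the call.
- manip.hand_in(): hands the job in, once; it reports no verdict.
The state is a dict: "t": time; "joint_positions": joint angles; "qvel": joint speeds; "joint_efforts": joint torques, N m; "ee_pos": TCP position; "ee_rot": TCP orientation; "contact_force": force on the tool from outside, world axes, zero at the start; "moment": the same for the moment, N m; "finger_gap": finger opening in m.
Only numpy, scipy, OpenCV 4.12 (cv2) and the standard library are available. Lean on these libraries where they do the work, as an engineer would, in place of code of your own. Each camera call takes 0.05 s, during which the arm holds its last target.

## Working session

There is one attempt and no reset: what is moved stays moved. The work goes in short steps, Python scripts to look and compute and a tool call to move; the robot and the scene stay as the last step left them, time stands still between calls to the robot, and variables do not carry over. Pictures are saved under pics/ and viewed, and the job is handed in when it is done.

Besides the shell and the picture viewer there is one more tool, called after "Request:" by a JSON object that holds its "name" and its "arguments". servo_tool: Moves the arm, as the interface text tells. Its arguments: {"type":"object","properties":{"motion":{"type":"array","items":{"type":"array","items":{"type":"array","items":{"type":"number"}}}},"grip_force":{"type":"number"}},"required":["motion"]}

```bash
ls; mkdir -p pics; python3 - <<'E'
from station import manip,cams
import cv2
s=manip.sense();print(s)
for n in("scene","top","wrist"):
    p=cams.camera_params(n);print(n,p)
    cv2.imwrite(f"pics/{n}0.png",cams.read_camera(n))
E
```

```text
pics
{'t': 0.0, 'joint_positions': array([-69.92808709,  35.28677529,  -0.72335206,  81.64208454,
         0.46280761,  63.22076264,  -2.31593941]), 'qvel': array([ 0.10664335, -0.03554589,  0.0149896 ,  0.0230974 , -0.02838407,
       -0.05909769, -0.0415856 ]), 'joint_efforts': array([-6.86330259e-04, -4.69222713e+01,  2.58998601e-01, -1.71035492e+01,
        9.95740324e-03,  9.59506229e-03, -1.09159359e-06]), 'ee_pos': array([0.23894123, 0.60385228, 0.30276152]), 'ee_rot': array([[-9.30969021e-04,  3.67925425e-01,  9.29854835e-01],
       [-2.38680002e-03,  9.29851772e-01, -3.67926603e-01],
       [-9.99996718e-01, -2.56190581e-03,  1.25012166e-05]]), 'contact_force': array([ 0.33367041,  0.50614938, -0.19875662]), 'moment': array([-0.03855754,  0.05754854, -0.01504365]), 'finger_gap': 0.08577355196060296}
scene {'intrinsics': array([[506.31605804,   0.        , 323.27031936],
       [  0.        , 506.31605804, 195.71433941],
       [  0.        ,   0.        ,   1.        ]]), 'xyz': array([ 1.18290503, -0.66441148,  0.66761536]), 'attitude': array([[ 0.71669313, -0.37779402,  0
[... 182 characters left out ...]
     [  0.        , 415.98729755, 204.21325771],
       [  0.        ,   0.        ,   1.        ]]), 'xyz': array([ 0.30882412, -0.01678139,  0.9253584 ]), 'attitude': array([[ 0.08113757,  0.96687967, -0.24199256],
       [-0.99668851,  0.08001373, -0.0144849 ],
       [ 0.00535757,  0.24236648,  0.97016998]])}
wrist {'intrinsics': array([[300.27167674,   0.        , 320.05136324],
       [  0.        , 300.27167674, 194.85978661],
       [  0.        ,   0.        ,   1.        ]]), 'xyz': array([0.17192212, 0.63060285, 0.37164236]), 'attitude': array([[ 0.36854314, -0.89223882, -0.26093264],
       [ 0.92960782,  0.35303396,  0.10581269],
       [-0.00229211, -0.28156157,  0.95954043]])}
```

View pics/top0.png

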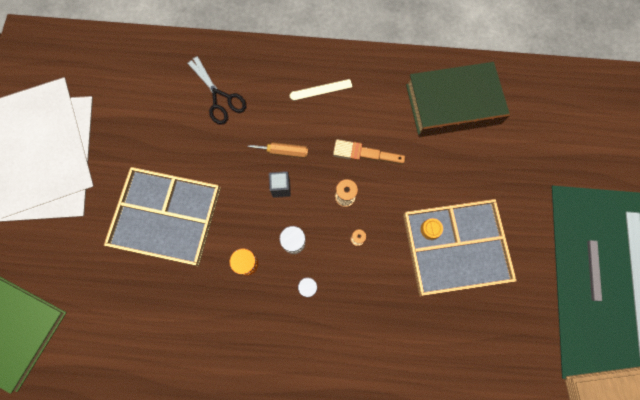

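View pics/scene0.png

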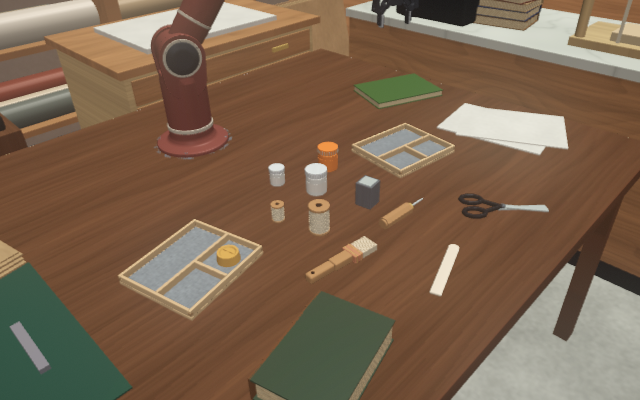

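View pics/wrist0.png

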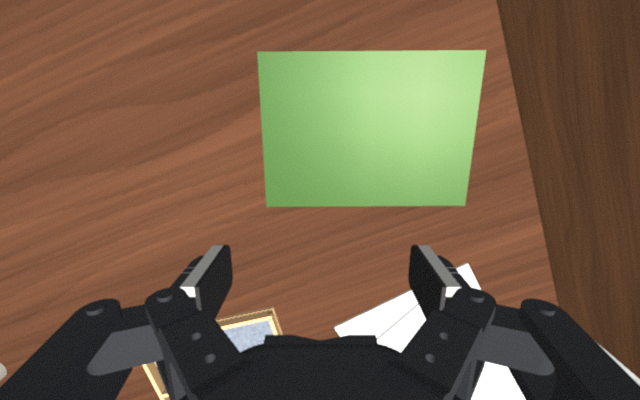

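Top view, jar look-alikes: large white at (292,238), small white at (307,287) and orange at (243,262). The large white one fits, since it is not orange and is the bigger of the two whites. The sewing tray, with the wax, is on the right at (460,247), and the covering tray is on the left at (162,216). Next I measure and enlarge.

```bash
cat > h.py <<'E'
import numpy as np,cv2
from station import manip,cams
def ray(p,uv):
    K=p['intrinsics'];uv=np.atleast_2d(np.asarray(uv,float))
    d=np.c_[(uv[:,0]-K[0,2])/K[0,0],-(uv[:,1]-K[1,2])/K[1,1],-np.ones(len(uv))]
    return d@p['attitude'].T
def onplane(p,uv,z):
    d=ray(p,uv);t=(z-p['xyz'][2])/d[:,2];return p['xyz']+d*t[:,None]
def proj(p,X):
    X=np.atleast_2d(X);c=(X-p['xyz'])@p['attitude'];K=p['intrinsics']
    return np.c_[K[0,0]*c[:,0]/-c[:,2]+K[0,2],K[1,1]*-c[:,1]/-c[:,2]+K[1,2]]
def tri(p1,a,p2,b):
    d1=ray(p1,a)[0];d2=ray(p2,b)[0]
    d1/=np.linalg.norm(d1);d2/=np.linalg.norm(d2)
    A=np.c_[d1,-d2];s=np.linalg.lstsq(A,p2['xyz']-p1['xyz'],rcond=None)[0]
    x1=p1['xyz']+s[0]*d1;x2=p2['xyz']+s[1]*d2
    return (x1+x2)/2,np.linalg.norm(x1-x2)
E
python3 - <<'E'
import cv2
t=cv2.imread('pics/top0.png');s=cv2.imread('pics/scene0.png')
cv2.imwrite('pics/topc.png',cv2.resize(t[130:310,225:425],None,fx=4,fy=3.3333,interpolation=cv2.INTER_CUBIC)[:600])
a=cv2.resize(t[155:305,95:255],None,fx=2.5,fy=2.5,interpolation=2);b=cv2.resize(t[155:305,395:525],None,fx=2.5,fy=2.5,interpolation=2)
cv2.imwrite('pics/trays.png',cv2.hconcat([a,b]))
cv2.imwrite('pics/scenec.png',cv2.resize(s[130:290,250:450],None,fx=3.7,fy=3.7,interpolation=2))
E
```

```text
(no output)
```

View pics/topc.png

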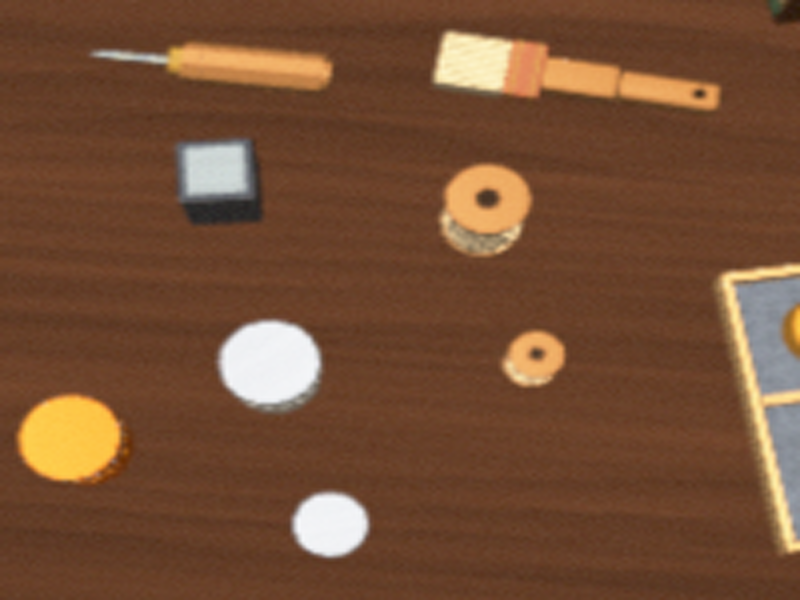

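View pics/trays.png

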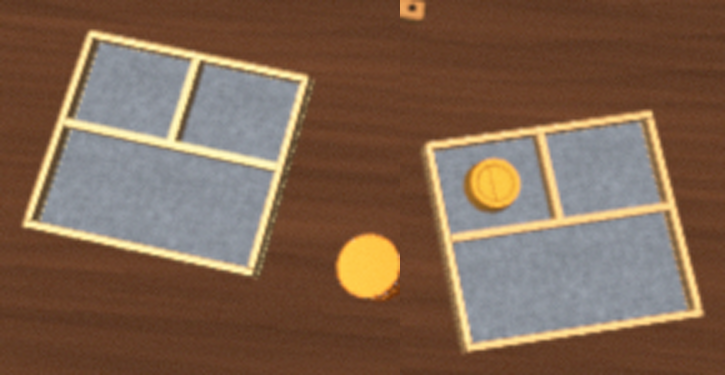

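View pics/scenec.png

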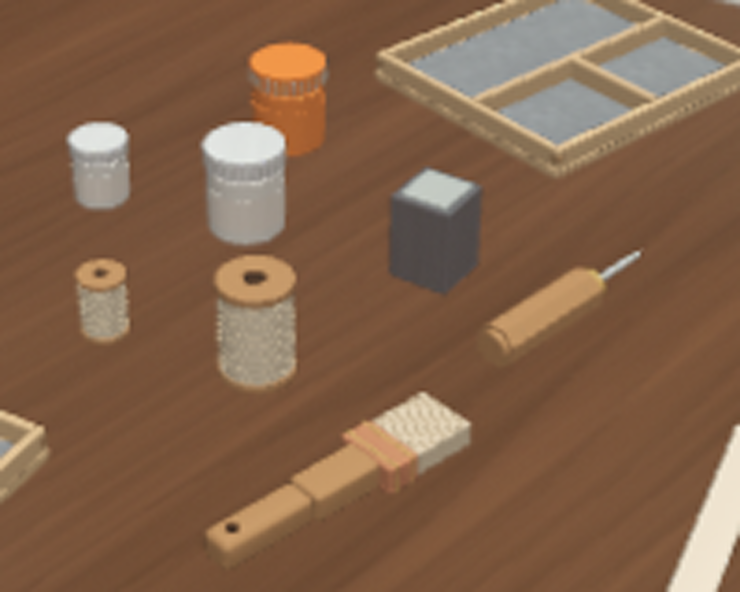

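The enlarged crops confirm the large white jar is in front of the small white one, the orange jar is separate, and there is only one awl and one brush. Now the measurements.

```bash
cat > meas.py <<'E'
from h import *
t=cv2.imread('pics/top0.png');P=cams.camera_params('top');S=cams.camera_params('scene');s=cv2.imread('pics/scene0.png')
hsv=cv2.cvtColor(t,cv2.COLOR_BGR2HSV)
g=t.max(2)
def blob(mask,x0,x1,y0,y1):
    m=np.zeros_like(mask);m[y0:y1,x0:x1]=mask[y0:y1,x0:x1]
    c,_=cv2.findContours(m,cv2.RETR_EXTERNAL,cv2.CHAIN_APPROX_NONE)
    return max(c,key=cv2.contourArea)
# trays: bright mask
mb=((g>120)|((hsv[...,0]>95)&(hsv[...,0]<130)&(g>70))).astype(np.uint8)*255
T={}
for n,b in (('cov',(95,230,160,275)),('sew',(398,525,190,300))):
    c=blob(mb,*b);w=onplane(P,c[:,0,:],0.022)[:,:2].astype(np.float32)
    r=cv2.minAreaRect((w*1000).astype(np.float32));print(n,r)
    bx=cv2.boxPoints(r)
    # yaw: x axis direction nearest world x
    e=[bx[1]-bx[0],bx[2]-bx[1]]
    e=max(e,key=lambda v:abs(v[0])/np.linalg.norm(v)); e=e*np.sign(e[0]);print(' yaw(deg)',np.degrees(np.arctan2(e[1],e[0])),'len',np.linalg.norm(e))
# discs
def disc(name,mask,b,z,dz=0):
    c=blob(mask,*b);w=onplane(P,c[:,0,:],z)[:,:2]*1000
    (cx,cy),r=cv2.minEnclosingCircle(w.astype(np.float32));m=cv2.moments(c)
    q=onplane(P,[[m['m10']/m['m00'],m['m01']/m['m00']]],z)[0]*1000
    print(name,'circ',cx,cy,r,'centroid',q[:2])
white=((g>170)&(hsv[...,1]<40)).astype(np.uint8)*255
disc('jar',white,(270,315,220,258),.062)
wood=((hsv[...,0]<16)&(g>150)&(hsv[...,1]>110)).astype(np.uint8)*255
disc('Lreel',wood,(330,362,172,205),.066)
disc('Sreel',wood,(348,370,226,248),.042)
br=(g>110).astype(np.uint8)*255
c=blob(br,265,295,165,190);r=cv2.minAreaRect((onplane(P,c[:,0,:],.06)[:,:2]*1000).astype(np.float32));print('weight top',r)
c=blob(br,240,315,138,162);w=onplane(P,c[:,0,:],.02)[:,:2]*1000;r=cv2.minAreaRect(w.astype(np.float32));print('awl',r)
c=blob(br,325,412,132,170);w=onplane(P,c[:,0,:],.016)[:,:2]*1000;r=cv2.minAreaRect(w.astype(np.float32));print('brush',r)
# scene tri checks
for n,a,b in (('awl tip',(248,146.8),(422,199)),('awl butt',(307,151.5),(384,222)),('brush butt',(404,158.5),(311,275)),
   ('jar lid',(292,238.3),(316,170)),('Lreel hole',(346.8,189.6),(319,205.5)),('Sreel hole',(359,236.5),(277,204)),('weight top',(279.5,181),(368,182))):
    X,e=tri(P,a,S,b);print(n,X.round(4),e.round(4))
E
python3 meas.py
```

```text
cov ((481.914306640625, 347.98455810546875), (216.5747833251953, 189.2352294921875), 82.68492889404297)
 yaw(deg) -7.3150706 len 189.23528
sew ((466.0027160644531, -307.53643798828125), (188.81326293945312, 215.7145538330078), 13.061519622802734)
 yaw(deg) 13.061522 len 188.81326
jar circ 445.6321716308594 53.62202835083008 26.47901725769043 centroid [445.75071499  53.42237281]
Lreel circ 559.1256103515625 -50.69029235839844 26.136402130126953 centroid [560.69444368 -53.04024278]
Sreel circ 466.1523132324219 -88.60218048095703 7.594062805175781 centroid [466.37559251 -87.50509063]
weight top ((569.9794921875, 95.70498657226562), (36.685943603515625, 36.854801177978516), 9.330743789672852)
awl ((660.41650390625, 111.24957275390625), (141.5692901611328, 30.216569900512695), 88.05168914794922)
brush ((668.572021484375, -102.02909851074219), (170.27064514160156, 44.57096862792969), 84.72164154052734)
awl tip [0.6626 0.1825 0.0063] 0.0
awl butt [0.6601 0.0432 0.0144] 0.002
brush butt [ 0.6626 -0.1817  0.0142] 0.0052
jar lid [0.4467 0.0537 0.0537] 0.0006
Lreel hole [ 0.5617 -0.0538  0.0607] 0.0011
Sreel hole [ 0.4656 -0.0882  0.0368] 0.0009
weight top [0.5711 0.0942 0.0543] 0.0016
```

Request:
{"name": "servo_tool", "arguments": {"motion": [[[0.023,-0.05,0,0,0,3,1],[0.046,-0.1,0,0,0,6,1],[0.069,-0.15,0,0,0,9,1],[0.092,-0.2,0,0,0,12,1],[0.115,-0.25,0,0,0,15,1]]], "grip_force": 60}}

```text
t: 0.78
ee_pos: [0.3547, 0.3526, 0.3038]
ee_rot: [[0.0, 0.113, 0.994], [-0.0, 0.994, -0.113], [-1.0, -0.0, 0.0]]
contact_force: [0.3, 0.3, 0.9]
finger_gap: 0.0855
```

Request:
{"name": "servo_tool", "arguments": {"motion": [[[0.023,-0.05,0,0,0,3,1],[0.046,-0.1,0,0,0,6,1],[0.069,-0.15,0,0,0,9,1],[0.092,-0.2,0,0,0,12,1],[0.115,-0.25,0,0,0,15,1]]]}}

```text
t: 1.4
ee_pos: [0.4696, 0.1027, 0.3039]
ee_rot: [[0.0, -0.148, 0.989], [0.0, 0.989, 0.148], [-1.0, 0.0, 0.0]]
contact_force: [0.4, 0.7, 0.1]
finger_gap: 0.0857
```

```bash
python3 - <<'E'
from h import *
import json
s=manip.sense();print(s['t'],s['ee_pos'],s['ee_rot'].round(3).tolist(),s['qvel'].max())
p=cams.camera_params('wrist');im=cams.read_camera('wrist');cv2.imwrite('pics/w1.png',im)
np.savez('w1.npz',**p)
E
```

```text
1.4 [0.46959108 0.10271841 0.30388981] [[0.0, -0.148, 0.989], [0.0, 0.989, 0.148], [-1.0, 0.0, 0.0]] 76.52403256040016
```

View pics/w1.png

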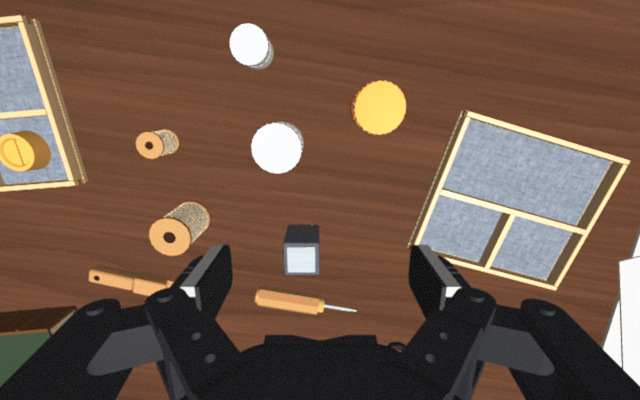

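Wrist view: weight top at (301,261), awl from (256,298) to (356,311), jar lid at (277,148), reel top at (170,237), and the whole covering tray on the right. I'll measure these by rays at known heights, to compare with the top view.

```bash
python3 - <<'E'
from h import *
W=dict(np.load('w1.npz'));P=cams.camera_params('top')
im=cv2.imread('pics/w1.png');hsv=cv2.cvtColor(im,cv2.COLOR_BGR2HSV);g=im.max(2)
def blob(m,x0,x1,y0,y1):
    k=np.zeros(m.shape,np.uint8);k[y0:y1,x0:x1]=m[y0:y1,x0:x1]*255
    return max(cv2.findContours(k,0,1)[0],key=cv2.contourArea)[:,0,:]
mm=lambda c,z:(onplane(W,c,z)[:,:2]*1000).astype(np.float32)
br=g>120
print('jar',cv2.minEnclosingCircle(mm(blob((g>200)&(hsv[...,1]<40),245,310,115,180),.062)))
print('weight',cv2.minAreaRect(mm(blob(br,280,325,222,280),.06)))
c=mm(blob(br,250,360,285,318),.02);print('awl',cv2.minAreaRect(c),c.min(0),c.max(0))
# tray corners by hand picks
def show(n,uv,z):print(n,onplane(W,uv,z)[:,:2].round(4).tolist())
show('cov rim corners',[(466,111),(628,159),(557,290),(412,247)],.022)
show('reel',[(170,237)],.066);show('sreel',[(149,145)],.042)
show('brush butt',[(91,277)],.009)
show('orange',[(379,107)],.06);show('small white',[(249,45)],.045)
show('sew corner',[(24,18),(84,182)],.022)
print('top:')
def showt(n,uv,z):print(n,onplane(P,uv,z)[:,:2].round(4).tolist())
showt('cov',[(130.5,168.5),(218,185.5),(196.5,264),(105,245)],.022)
showt('sew',[(405,213),(495,200.5),(516,281),(421,294.5)],.022)
showt('brush',[(404,158.5),(337,149)],.015)
showt('orange',[(242.5,261)],.06);showt('small white',[(307.5,287)],.045)
E
python3 - <<'E'
import cv2
im=cv2.imread('pics/w1.png')
cv2.imwrite('pics/w1c.png',cv2.resize(im[215:325,240:370],None,fx=5,fy=5,interpolation=2))
E
```

```text
jar ((445.8175048828125, 53.46052932739258), 25.97341537475586)
weight ((568.4976196289062, 95.439697265625), (37.30441665649414, 39.24824142456055), 8.490128517150879)
awl ((659.1593017578125, 111.16634368896484), (142.19410705566406, 28.592817306518555), 87.84622192382812) [642.64105  40.0966 ] [673.45355 182.40097]
cov rim corners [[0.3786, 0.2554], [0.4032, 0.4591], [0.5847, 0.4415], [0.5516, 0.2344]]
reel [[0.5601, -0.052]]
sreel [[0.4657, -0.0869]]
brush butt [[0.6665, -0.1856]]
orange [[0.3899, 0.1506]]
small white [[0.3506, 0.0139]]
sew corner [[0.3562, -0.2247], [0.526, -0.1756]]
top:
cov [[0.5818, 0.4394], [0.5582, 0.235], [0.3793, 0.2562], [0.4038, 0.4609]]
sew [[0.5292, -0.1888], [0.5748, -0.3898], [0.3992, -0.4313], [0.3543, -0.2286]]
brush [[0.6606, -0.1836], [0.6711, -0.0268]]
orange [[0.3902, 0.1509]]
small white [[0.3492, 0.0125]]
```

View pics/w1c.png

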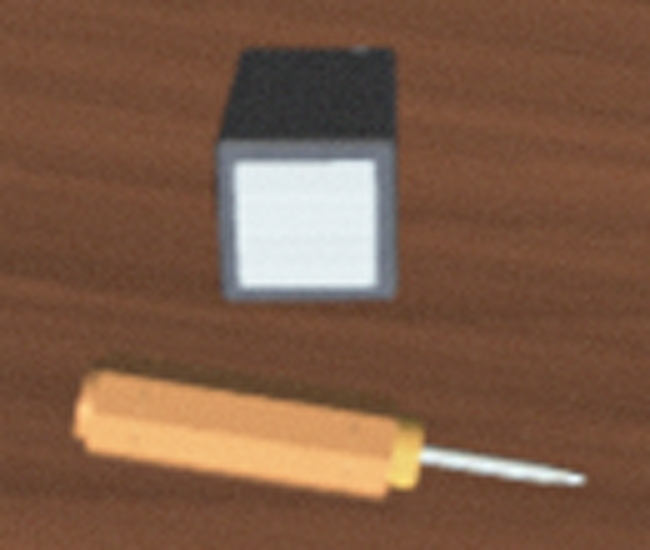

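Both views agree to about 2 mm. Weight at (0.569, 0.0955), yaw about 8.5°, which matches the jaws. I'll take it first.

Request:
{"name": "servo_tool", "arguments": {"motion": [[[0.05,-0.004,0,0,0,0,1],[0.1,-0.0085,-0.03,0,0,0,1],[0.1,-0.0085,-0.09,0,0,0,1],[0.1,-0.0085,-0.15,0,0,0,1],[0.1,-0.0085,-0.19,0,0,0,1]]], "grip_force": 90}}

```text
t: 2.08
ee_pos: [0.5678, 0.0958, 0.1108]
ee_rot: [[-0.004, -0.146, 0.989], [-0.001, 0.989, 0.146], [-1.0, -0.0, -0.004]]
contact_force: [-0.4, 0.1, -0.4]
finger_gap: 0.0853
```

Request:
{"name": "servo_tool", "arguments": {"motion": [[[0,0,-0.019,0,0,0,1],[0,0,-0.019,0,0,0,0.3],[0,0,-0.019,0,0,0,0.1],[0,0,-0.019,0,0,0,0.1],[0,0,-0.019,0,0,0,0.1]]]}}

```text
t: 2.7
ee_pos: [0.5701, 0.0959, 0.0965]
ee_rot: [[0.003, -0.146, 0.989], [0.0, 0.989, 0.146], [-1.0, -0.0, 0.003]]
contact_force: [0.2, -0.6, 4.9]
finger_gap: 0.0411
```

Request:
{"name": "servo_tool", "arguments": {"motion": [[[0,0,0.03,0,0,0,0.1],[0,0.02,0.06,0,0,0,0.1],[-0.007,0.08,0.06,0,0,-5,0.1],[-0.014,0.14,0.06,0,0,-10,0.1],[-0.021,0.2,0.06,0,0,-15,0.1]]]}}

```text
t: 3.32
ee_pos: [0.5462, 0.297, 0.1533]
ee_rot: [[-0.004, 0.118, 0.993], [-0.002, 0.993, -0.118], [-1.0, -0.002, -0.004]]
contact_force: [1.6, 0.2, -7.8]
finger_gap: 0.0414
```

Request:
{"name": "servo_tool", "arguments": {"motion": [[[-0.01,0.05,0,0,0,0,0.1],[-0.0155,0.097,0,0,0,0,0.1],[-0.0155,0.097,0,0,0,0,0.1],[-0.0155,0.097,-0.02,0,0,0,0.1],[-0.0155,0.097,-0.035,0,0,0,0.1]]]}}

```text
t: 3.95
ee_pos: [0.532, 0.3897, 0.1168]
ee_rot: [[-0.004, 0.117, 0.993], [-0.005, 0.993, -0.117], [-1.0, -0.005, -0.003]]
contact_force: [0.7, -0.8, -8.8]
finger_gap: 0.0411
```

```bash
python3 - <<'E'
from h import *
s=manip.sense();print(s['t'],s['ee_pos'],s['contact_force'])
im=cams.read_camera('scene');cv2.imwrite('pics/s1.png',cv2.resize(im[80:240,260:500],None,fx=3,fy=3,interpolation=2))
E
```

```text
3.95 [0.53204663 0.38972479 0.11680336] [ 0.68245016 -0.83992984 -8.77061319]
```

View pics/s1.png

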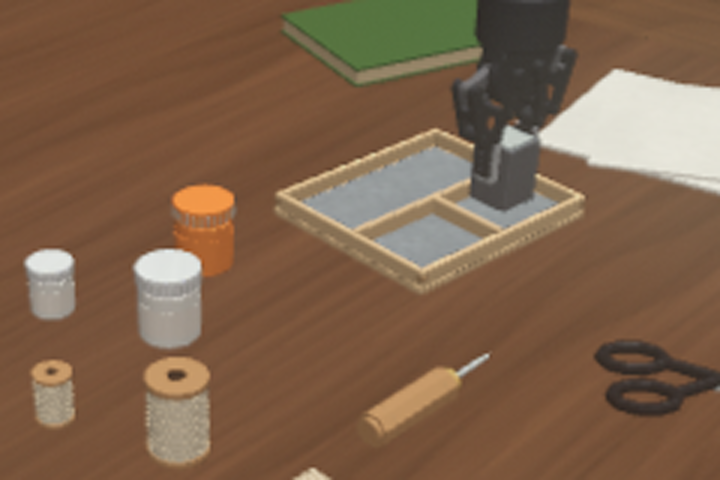

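Picture shows the weight upright at crop (505,175), centred over the far pocket. Lower and release.

Request:
{"name": "servo_tool", "arguments": {"motion": [[[0,0,-0.008,0,0,0,0.1],[0,0,-0.014,0,0,0,0.1],[0,0,-0.017,0,0,0,0.1],[0,0,-0.017,0,0,0,0.1]]]}}

```text
t: 4.5
ee_pos: [0.5328, 0.393, 0.1032]
ee_rot: [[0.001, 0.115, 0.993], [0.0, 0.993, -0.115], [-1.0, 0.0, 0.0]]
contact_force: [1.2, -0.2, -8.0]
finger_gap: 0.0407
```

Request:
{"name": "servo_tool", "arguments": {"motion": [[[0,0,-0.002,0,0,0,0.1],[0,0,-0.003,0,0,0,0.1],[0,0,-0.003,0,0,0,0.1]]]}}

```text
t: 4.88
ee_pos: [0.533, 0.3932, 0.1025]
ee_rot: [[0.001, 0.115, 0.993], [0.001, 0.993, -0.115], [-1.0, 0.001, 0.001]]
contact_force: [-3.6, -0.7, 6.4]
finger_gap: 0.0408
```

Request:
{"name": "servo_tool", "arguments": {"motion": [[[0,0,0,0,0,0,0.75],[0,0,0,0,0,0,0.75],[0,0,0.03,0,0,0,0.85],[0,-0.01,0.08,0,0,0,1],[-0.013,-0.06,0.11,0,0,0,1]]], "grip_force": 50}}

```text
t: 5.5
ee_pos: [0.5207, 0.3368, 0.2127]
ee_rot: [[0.006, 0.109, 0.994], [0.007, 0.994, -0.109], [-1.0, 0.007, 0.005]]
contact_force: [1.0, -0.7, 0.7]
finger_gap: 0.0852
```

Request:
{"name": "servo_tool", "arguments": {"motion": [[[-0.015,-0.06,0,0,0,0,1],[-0.03,-0.12,0,0,0,0,1],[-0.045,-0.18,0,0,0,0,1],[-0.06,-0.24,0,0,0,0,1],[-0.074,-0.28,0,0,0,0,1]]]}}

```text
t: 6.12
ee_pos: [0.4456, 0.0498, 0.2105]
ee_rot: [[0.002, 0.118, 0.993], [-0.001, 0.993, -0.118], [-1.0, -0.001, 0.002]]
contact_force: [0.5, 0.1, -0.3]
finger_gap: 0.0856
```

```bash
python3 - <<'E'
from h import *
s=manip.sense();print(s['t'],s['ee_pos'],s['contact_force'])
p=cams.camera_params('wrist');im=cams.read_camera('wrist');cv2.imwrite('pics/w2.png',im)
np.savez('w2.npz',**p)
t=cams.read_camera('top');cv2.imwrite('pics/t2.png',t)
E
```

```text
6.125 [0.44564934 0.04984889 0.21051922] [ 0.49923039  0.11555036 -0.26618037]
```

View pics/w2.png

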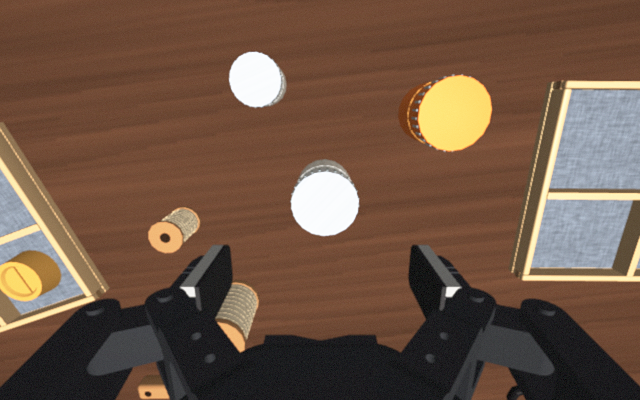

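View pics/t2.png

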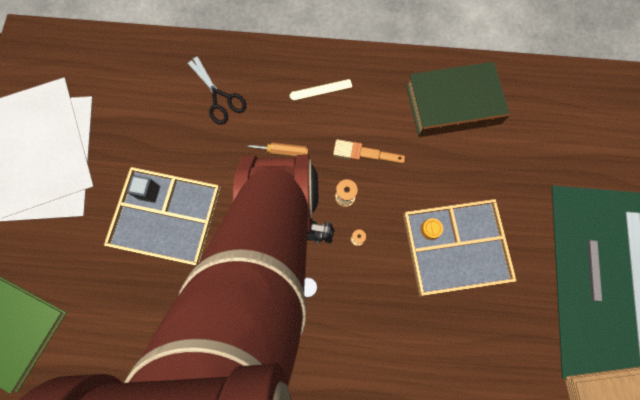

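Weight sits in its pocket (top view (141,188)). The large white jar is centred under the gripper at wrist (325,204). Descend on it.

Request:
{"name": "servo_tool", "arguments": {"motion": [[[0,0.0005,-0.05,0,0,0,1],[0,0.0005,-0.1,0,0,0,1],[0,0.0005,-0.11,0,0,0,1],[0,0.0005,-0.11,0,0,0,0.3],[0,0.0005,-0.11,0,0,0,0.3]]]}}

```text
t: 6.85
ee_pos: [0.4468, 0.0537, 0.1014]
ee_rot: [[0.004, 0.115, 0.993], [0.001, 0.993, -0.115], [-1.0, 0.001, 0.004]]
contact_force: [-0.2, -0.3, 3.2]
finger_gap: 0.0517
```

Request:
{"name": "servo_tool", "arguments": {"motion": [[[0,0,0,0,0,0,0.3],[0,0,0,0,0,0,0.3]]]}}

```text
t: 7.1
ee_pos: [0.4468, 0.0537, 0.1017]
ee_rot: [[0.004, 0.115, 0.993], [0.001, 0.993, -0.115], [-1.0, 0.001, 0.004]]
contact_force: [-0.8, -0.5, 6.5]
finger_gap: 0.0507
```

Request:
{"name": "servo_tool", "arguments": {"motion": [[[0,0,0.04,0,0,0,0.3],[0.01,0,0.08,0,0,0,0.3],[0.03,0.05,0.08,0,0,0,0.3],[0.05,0.11,0.08,0,0,0,0.3],[0.07,0.17,0.08,0,0,0,0.3]]]}}

```text
t: 7.72
ee_pos: [0.5158, 0.2234, 0.1811]
ee_rot: [[0.002, 0.116, 0.993], [0.0, 0.993, -0.116], [-1.0, 0.001, 0.002]]
contact_force: [0.9, 0.4, -1.5]
finger_gap: 0.051
```

Request:
{"name": "servo_tool", "arguments": {"motion": [[[0.005,0.05,0,0,0,0,0.3],[0.005,0.0685,0,0,0,0,0.3],[0.005,0.0685,-0.03,0,0,0,0.3],[0.005,0.0685,-0.055,0,0,0,0.3],[0.005,0.0685,-0.065,0,0,0,0.3]]]}}

```text
t: 8.35
ee_pos: [0.5194, 0.2887, 0.1138]
ee_rot: [[-0.003, 0.116, 0.993], [-0.003, 0.993, -0.116], [-1.0, -0.003, -0.002]]
contact_force: [0.1, 0.7, -1.6]
finger_gap: 0.0506
```

```bash
python3 - <<'E'
from h import *
im=cams.read_camera('scene');cv2.imwrite('pics/s2.png',cv2.resize(im[80:240,260:500],None,fx=3,fy=3,interpolation=2))
E
```

```text
(no output)
```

View pics/s2.png

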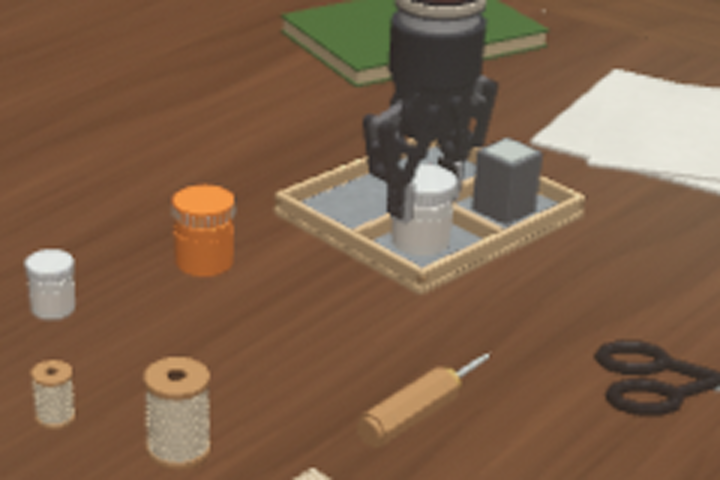

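The weight stands upright in its pocket, and the jar is just above the near pocket at crop (422,215). Lower until touch.

Request:
{"name": "servo_tool", "arguments": {"motion": [[[0,0,-0.005,0,0,0,0.3],[0,0,-0.009,0,0,0,0.3],[0,0,-0.009,0,0,0,0.3]]]}}

```text
t: 8.78
ee_pos: [0.5208, 0.2904, 0.1078]
ee_rot: [[0.002, 0.115, 0.993], [0.001, 0.993, -0.115], [-1.0, 0.001, 0.002]]
contact_force: [-1.3, -2.0, 5.8]
finger_gap: 0.0505
```

Request:
{"name": "servo_tool", "arguments": {"motion": [[[0,0,0,0,0,0,0.8],[0,0,0,0,0,0,0.8],[0,0,0.04,0,0,0,0.8],[0,-0.02,0.1,0,0,-5,1],[0.01,-0.06,0.12,0,0,-15,1]]], "grip_force": 40}}

```text
t: 9.4
ee_pos: [0.531, 0.233, 0.2296]
ee_rot: [[0.006, 0.368, 0.93], [0.005, 0.93, -0.368], [-1.0, 0.007, 0.003]]
contact_force: [0.2, -1.0, -0.1]
finger_gap: 0.0851
```

Request:
{"name": "servo_tool", "arguments": {"motion": [[[0.02,-0.055,0,0,0,-10,1],[0.04,-0.11,0,0,0,-20,1],[0.06,-0.165,0,0,0,-30,1],[0.08,-0.22,0,0,0,-40,1],[0.1,-0.275,0,0,0,-50,1]]]}}

```text
t: 10.02
ee_pos: [0.6307, -0.046, 0.226]
ee_rot: [[0.0, 0.95, 0.311], [0.0, 0.311, -0.95], [-1.0, 0.001, -0.0]]
contact_force: [1.5, 0.1, 0.5]
finger_gap: 0.0855
```

Request:
{"name": "servo_tool", "arguments": {"motion": [[[0.02,-0.03,0,0,0,-10,1],[0.036,-0.06,0,0,0,-20,1],[0.036,-0.06,0,0,0,-22,1],[0.036,-0.06,0,0,0,-22,1]]]}}

```text
t: 10.52
ee_pos: [0.6659, -0.1033, 0.2254]
ee_rot: [[-0.001, 0.998, -0.061], [0.002, -0.061, -0.998], [-1.0, -0.001, -0.001]]
contact_force: [-0.8, 0.0, 0.3]
finger_gap: 0.0856
```

```bash
python3 - <<'E'
from h import *
s=manip.sense();print(s['t'],s['ee_pos'],s['contact_force'],s['ee_rot'].round(3).tolist())
p=cams.camera_params('wrist');im=cams.read_camera('wrist');cv2.imwrite('pics/w3.png',im)
np.savez('w3.npz',**p)
print('expected brush axis px',proj(p,[[.667,-.104,.018],[.6721,-.0219,.009],[.6616,-.186,.018]]))
t=cams.read_camera('top');cv2.imwrite('pics/t3.png',cv2.resize(t[130:310,95:395],None,fx=2.5,fy=2.5,interpolation=2))
E
```

```text
10.525 [ 0.66591735 -0.10328088  0.22541906] [-0.77936623  0.0175257   0.32840087] [[-0.001, 0.998, -0.061], [0.002, -0.061, -0.998], [-1.0, -0.001, -0.001]]
expected brush axis px [[322.10642321 186.48769768]
 [322.28588874  95.78451659]
 [321.59767842 263.9230582 ]]
```

View pics/w3.png

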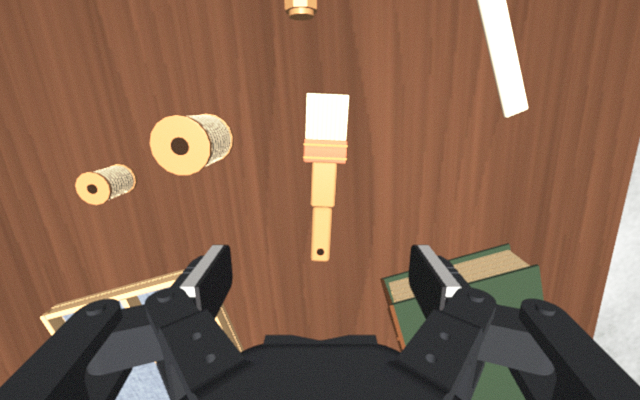

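View pics/t3.png

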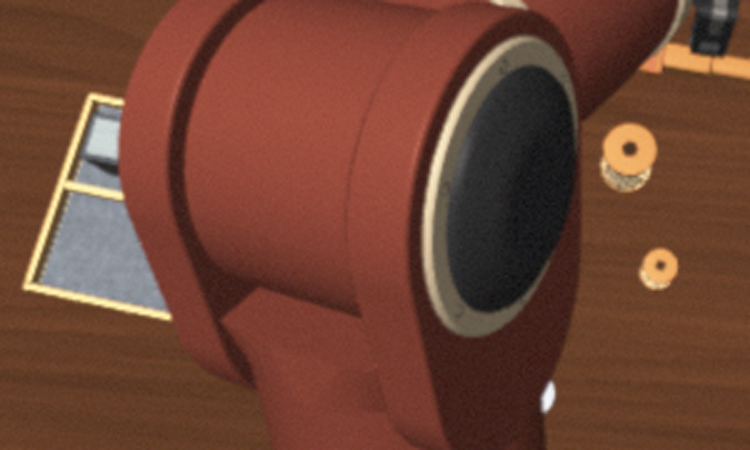

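Brush in wrist view: butt at (320,260), bristles at (327,93), waist at (324,185). The jaws need about −2.4° of turn and 1.5 mm in x. Descend.

Request:
{"name": "servo_tool", "arguments": {"motion": [[[0.001,0,-0.05,0,0,-2.4,1],[0.0015,0,-0.1,0,0,-2.4,0.8],[0.0015,0,-0.14,0,0,-2.4,0.6],[0.0015,0,-0.148,0,0,-2.4,0.6],[0.0015,0,-0.151,0,0,-2.4,0.6]]]}}

```text
t: 11.25
ee_pos: [0.6683, -0.1041, 0.0758]
ee_rot: [[0.002, 0.995, -0.103], [-0.0, -0.103, -0.995], [-1.0, 0.002, -0.0]]
contact_force: [0.3, 0.4, -0.2]
finger_gap: 0.051
```

Request:
{"name": "servo_tool", "arguments": {"motion": [[[0,0,0,0,0,0,0.4],[0,0,0,0,0,0,0],[0,0,0,0,0,0,0],[0,0,0,0,0,0,0]]]}}

```text
t: 11.75
ee_pos: [0.6689, -0.1049, 0.0771]
ee_rot: [[0.004, 0.995, -0.104], [-0.001, -0.104, -0.995], [-1.0, 0.004, 0.0]]
contact_force: [0.2, 0.4, 6.3]
finger_gap: 0.0229
```

Request:
{"name": "servo_tool", "arguments": {"motion": [[[0,0,0.05,0,0,0,0],[0,0.02,0.1,0,0,0,0],[-0.025,0.07,0.12,0,0,0,0],[-0.05,0.125,0.12,0,0,0,0],[-0.08,0.18,0.12,0,0,0,0]]]}}

```text
t: 12.38
ee_pos: [0.587, 0.0771, 0.1954]
ee_rot: [[0.001, 0.995, -0.104], [0.001, -0.104, -0.995], [-1.0, 0.001, -0.001]]
contact_force: [-0.2, 0.6, -0.8]
finger_gap: 0.0224
```

Request:
{"name": "servo_tool", "arguments": {"motion": [[[-0.028,0.055,0,0,0,0,0],[-0.056,0.11,0,0,0,-0.5,0],[-0.084,0.165,0,0,0,-0.8,0],[-0.112,0.22,0,0,0,-0.8,0],[-0.14,0.265,0,0,0,-0.8,0]]]}}

```text
t: 13.0
ee_pos: [0.4461, 0.3429, 0.195]
ee_rot: [[-0.0, 0.993, -0.116], [0.001, -0.116, -0.993], [-1.0, -0.0, -0.001]]
contact_force: [1.3, 0.6, -0.6]
finger_gap: 0.0228
```

Request:
{"name": "servo_tool", "arguments": {"motion": [[[-0.0105,0.0115,0,0,0,0,0],[-0.0105,0.0115,-0.04,0,0,0,0],[-0.0105,0.0115,-0.07,0,0,0,0],[-0.0105,0.0115,-0.07,0,0,0,0]]]}}

```text
t: 13.5
ee_pos: [0.4365, 0.3499, 0.1232]
ee_rot: [[-0.004, 0.993, -0.12], [-0.004, -0.12, -0.993], [-1.0, -0.003, 0.004]]
contact_force: [1.0, -0.3, -0.6]
finger_gap: 0.0229
```

```bash
python3 - <<'E'
from h import *
s=manip.sense();print(s['t'],s['ee_pos'],s['contact_force'],s['finger_gap'])
im=cams.read_camera('scene');cv2.imwrite('pics/s3.png',cv2.resize(im[80:240,260:500],None,fx=3,fy=3,interpolation=2))
im=cams.read_camera('wrist');cv2.imwrite('pics/w4.png',im)
E
```

```text
13.5 [0.43654055 0.34991715 0.12324496] [ 1.03399791 -0.33364744 -0.5920884 ] 0.02289981338777079
```

View pics/s3.png

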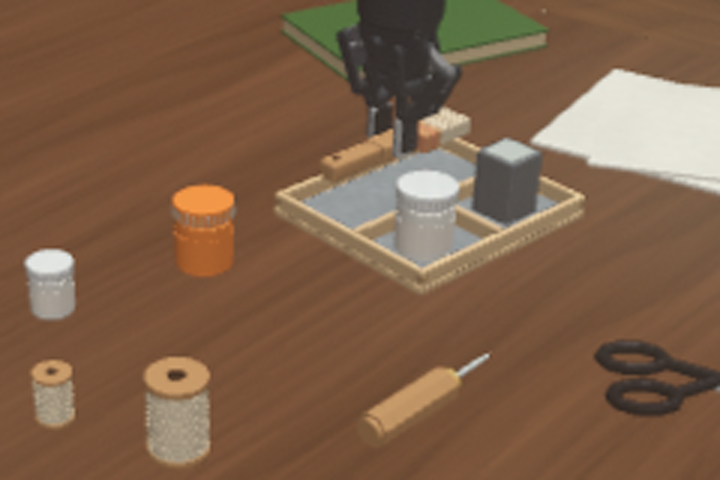

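View pics/w4.png

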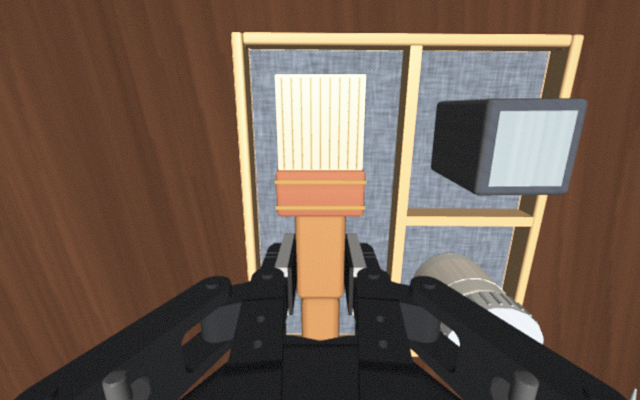

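Jar and weight are both upright in their pockets, and the brush hangs parallel to the long compartment. Lower it.

Request:
{"name": "servo_tool", "arguments": {"motion": [[[0,0,-0.02,0,0,0,0],[0,0,-0.035,0,0,0,0],[0,0,-0.041,0,0,0,0],[0,0,-0.042,0,0,0,0],[0,0,-0.042,0,0,0,0]]]}}

```text
t: 14.22
ee_pos: [0.4376, 0.352, 0.0834]
ee_rot: [[0.001, 0.993, -0.118], [0.001, -0.118, -0.993], [-1.0, 0.001, -0.001]]
contact_force: [-0.2, -0.2, -1.1]
finger_gap: 0.0229
```

Request:
{"name": "servo_tool", "arguments": {"motion": [[[0,0,-0.001,0,0,0,0],[0,0,-0.001,0,0,0,0.5],[0,0,-0.001,0,0,0,0.5],[0,0,0.03,0,0,0,0.5],[0,0,0.08,0,0,0,0.8]]]}}

```text
t: 14.85
ee_pos: [0.4363, 0.3515, 0.1623]
ee_rot: [[-0.003, 0.993, -0.118], [-0.003, -0.118, -0.993], [-1.0, -0.003, 0.003]]
contact_force: [0.9, 0.8, 0.6]
finger_gap: 0.0593
```

Request:
{"name": "servo_tool", "arguments": {"motion": [[[0.015,-0.02,0.05,0,0,0,1],[0.06,-0.06,0.06,0,0,1,1],[0.1,-0.11,0.06,0,0,2,1],[0.14,-0.16,0.06,0,0,4,1],[0.18,-0.21,0.06,0,0,5,1]]]}}

```text
t: 15.48
ee_pos: [0.6154, 0.1441, 0.2229]
ee_rot: [[0.0, 1.0, -0.03], [0.001, -0.03, -1.0], [-1.0, 0.0, -0.001]]
contact_force: [0.9, -0.2, -0.3]
finger_gap: 0.0854
```

Request:
{"name": "servo_tool", "arguments": {"motion": [[[0.03,-0.045,0,0,0,0.3,1],[0.042,-0.053,0,0,0,0.3,1],[0.042,-0.053,0,0,0,0.3,1]]]}}

```text
t: 15.85
ee_pos: [0.6566, 0.0919, 0.2225]
ee_rot: [[-0.001, 1.0, -0.027], [0.0, -0.027, -1.0], [-1.0, -0.001, -0.0]]
contact_force: [-1.0, 0.9, 0.1]
finger_gap: 0.0852
```

```bash
python3 - <<'E'
from h import *
s=manip.sense();print(s['t'],s['ee_pos'],s['contact_force'],s['ee_rot'].round(3).tolist())
p=cams.camera_params('wrist');im=cams.read_camera('wrist');cv2.imwrite('pics/w5.png',im)
X=s['ee_pos'].copy();c=s['ee_rot'][:,2]
np.savez('w5.npz',**p)
print('jaw midline px',proj(p,[[X[0],X[1]+d,.02] for d in(-.05,0,.03)]))
for u in ((320,190),):pass
im=cams.read_camera('scene');cv2.imwrite('pics/s4.png',cv2.resize(im[80:240,260:500],None,fx=3,fy=3,interpolation=2))
E
```

```text
15.85 [0.6566027  0.09191637 0.22245236] [-1.02233185  0.86919242  0.06503883] [[-0.001, 1.0, -0.027], [0.0, -0.027, -1.0], [-1.0, -0.001, -0.0]]
jaw midline px [[322.20406156 236.18318487]
 [320.80979038 186.89589646]
 [319.90418863 154.88300319]]
```

View pics/w5.png

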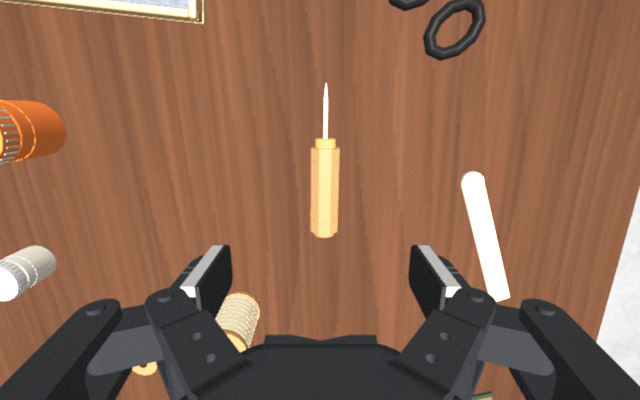

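View pics/s4.png

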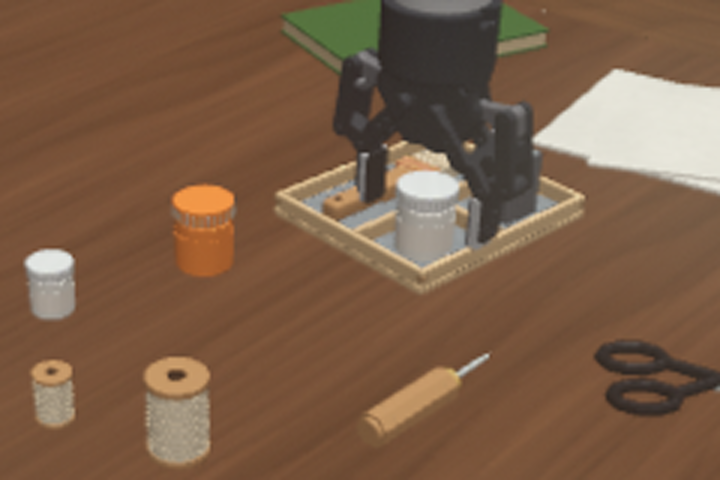

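Brush lies flat in its compartment. Awl in wrist view: butt at (324,237), tip at (326,84), and the jaw line passes x = 321 with the arm still settling 3.4 mm. The commanded pose is right, so descend.

Request:
{"name": "servo_tool", "arguments": {"motion": [[[0.0005,0,-0.05,0,0,-0.5,0.8],[0.0005,0,-0.1,0,0,-0.5,0.6],[0.0005,0,-0.135,0,0,-0.5,0.6],[0.0005,0,-0.144,0,0,-0.5,0.6],[0.0005,0,-0.147,0,0,-0.5,0.6]]]}}

```text
t: 16.58
ee_pos: [0.6569, 0.0938, 0.0764]
ee_rot: [[0.001, 0.999, -0.033], [0.001, -0.033, -0.999], [-1.0, 0.001, -0.001]]
contact_force: [0.4, -1.3, 0.6]
finger_gap: 0.0512
```

Request:
{"name": "servo_tool", "arguments": {"motion": [[[0,0,0,0,0,0,0.4],[0,0,0,0,0,0,0],[0,0,0,0,0,0,0],[0,0,0,0,0,0,0]]]}}

```text
t: 17.08
ee_pos: [0.6581, 0.0925, 0.0779]
ee_rot: [[0.003, 0.999, -0.035], [0.001, -0.035, -0.999], [-1.0, 0.003, -0.001]]
contact_force: [0.5, 1.2, 6.8]
finger_gap: 0.0248
```

Request:
{"name": "servo_tool", "arguments": {"motion": [[[0,0,0.05,0,0,0,0],[0,-0.01,0.1,0,0,0,0],[-0.025,-0.06,0.13,0,0,3,0],[-0.05,-0.11,0.13,0,0,6,0],[-0.08,-0.165,0.13,0,0,9,0]]]}}

```text
t: 17.7
ee_pos: [0.5763, -0.0736, 0.2067]
ee_rot: [[0.002, 0.992, 0.125], [-0.0, 0.125, -0.992], [-1.0, 0.002, 0.0]]
contact_force: [0.4, -1.1, -0.8]
finger_gap: 0.0254
```

Request:
{"name": "servo_tool", "arguments": {"motion": [[[-0.03,-0.05,0,0,0,2,0],[-0.06,-0.1,0,0,0,4,0],[-0.09,-0.15,0,0,0,6,0],[-0.12,-0.2,0,0,0,6,0],[-0.145,-0.245,0,0,0,6,0]]]}}

```text
t: 18.32
ee_pos: [0.4302, -0.3194, 0.2062]
ee_rot: [[0.0, 0.975, 0.224], [-0.0, 0.224, -0.975], [-1.0, -0.0, 0.0]]
contact_force: [1.1, -0.4, -1.4]
finger_gap: 0.0251
```

Request:
{"name": "servo_tool", "arguments": {"motion": [[[-0.004,-0.018,0,0,0,0,0],[-0.004,-0.018,-0.04,0,0,0,0],[-0.004,-0.018,-0.08,0,0,0,0],[-0.004,-0.018,-0.085,0,0,0,0],[-0.004,-0.018,-0.085,0,0,0,0]]]}}

```text
t: 18.95
ee_pos: [0.4286, -0.3354, 0.1214]
ee_rot: [[0.001, 0.974, 0.226], [-0.0, 0.226, -0.974], [-1.0, 0.001, 0.001]]
contact_force: [-0.1, -0.2, 0.1]
finger_gap: 0.0252
```

```bash
python3 - <<'E'
from h import *
s=manip.sense();print(s['t'],s['ee_pos'],s['contact_force'],s['finger_gap'])
im=cams.read_camera('scene');cv2.imwrite('pics/s5.png',cv2.resize(im[160:340,100:350],None,fx=3,fy=3,interpolation=2))
p=cams.camera_params('wrist');im=cams.read_camera('wrist');cv2.imwrite('pics/w6.png',im);np.savez('w6.npz',**p)
E
```

```text
18.95 [ 0.42864875 -0.33540099  0.1214467 ] [-0.08768881 -0.242332    0.06056813] 0.02515528894823445
```

View pics/s5.png

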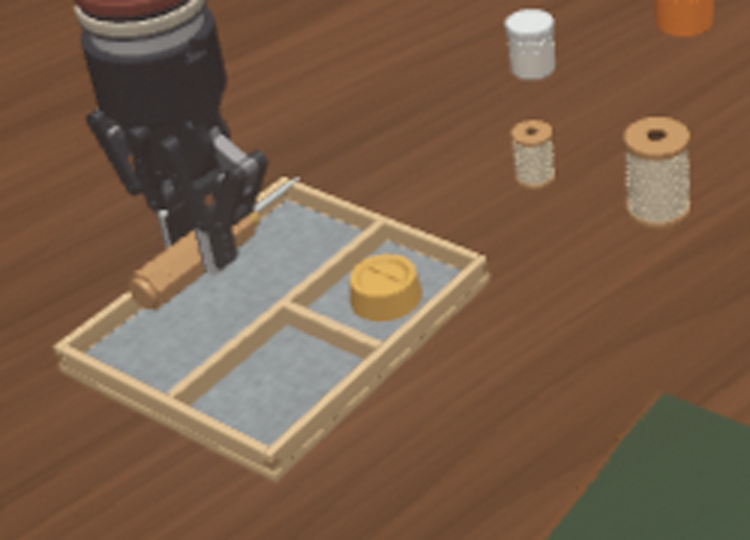

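View pics/w6.png

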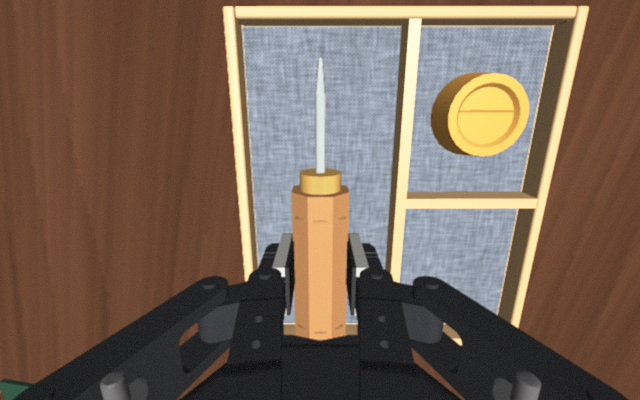

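Awl hangs level and parallel in the middle of the long compartment (handle at wrist x = 320, walls at 240 and 405). Lower it.

Request:
{"name": "servo_tool", "arguments": {"motion": [[[0,0,-0.015,0,0,0,0],[0,0,-0.03,0,0,0,0],[0,0,-0.036,0,0,0,0],[0,0,-0.038,0,0,0,0],[0,0,-0.038,0,0,0,0]]]}}

```text
t: 19.68
ee_pos: [0.4273, -0.3349, 0.0838]
ee_rot: [[-0.001, 0.974, 0.225], [0.002, 0.225, -0.974], [-1.0, -0.0, -0.002]]
contact_force: [-1.4, 2.1, 10.7]
finger_gap: 0.0248
```

Request:
{"name": "servo_tool", "arguments": {"motion": [[[0,0,0,0,0,0,0.5],[0,0,0,0,0,0,0.5],[0,0,0.03,0,0,0,0.5],[0,0,0.08,0,0,0,0.8],[0.02,0.04,0.13,0,0,-10,1]]], "grip_force": 50}}

```text
t: 20.3
ee_pos: [0.4447, -0.302, 0.2111]
ee_rot: [[-0.0, 0.999, 0.039], [-0.004, 0.039, -0.999], [-1.0, -0.0, 0.004]]
contact_force: [1.0, 0.3, 0.1]
finger_gap: 0.0773
```

Request:
{"name": "servo_tool", "arguments": {"motion": [[[0.02,0.045,0,0,0,-10,1],[0.045,0.09,0,0,0,-20,1],[0.065,0.14,0,0,0,-30,1],[0.09,0.19,0,0,0,-40,1],[0.113,0.24,0,0,0,-50,1]]]}}

```text
t: 20.92
ee_pos: [0.5604, -0.0563, 0.2092]
ee_rot: [[0.0, 0.678, -0.735], [-0.0, -0.735, -0.678], [-1.0, 0.0, 0.0]]
contact_force: [0.3, -0.3, -0.1]
finger_gap: 0.0851
```

Request:
{"name": "servo_tool", "arguments": {"motion": [[[0,0,0,0,0,-10,1],[0,0,0,0,0,-20,1],[0,0,0,0,0,-30,1],[0,0,0,0,0,-30,1]]]}}

```text
t: 21.42
ee_pos: [0.5595, -0.0578, 0.2088]
ee_rot: [[-0.001, 0.228, -0.974], [-0.001, -0.974, -0.228], [-1.0, 0.0, 0.001]]
contact_force: [0.2, 0.2, 0.7]
finger_gap: 0.0853
```

```bash
python3 - <<'E'
from h import *
s=manip.sense();print(s['t'],s['ee_pos'],s['contact_force'],s['ee_rot'].round(3).tolist())
p=cams.camera_params('wrist');im=cams.read_camera('wrist');cv2.imwrite('pics/w7.png',im)
hsv=cv2.cvtColor(im,cv2.COLOR_BGR2HSV)
m=((hsv[...,0]<18)&(im.max(2)>190)&(hsv[...,1]>90)).astype(np.uint8)*255;m[:,:230]=0;m[:,410:]=0;m[300:]=0
c=max(cv2.findContours(m,0,1)[0],key=cv2.contourArea)
print(cv2.minEnclosingCircle((onplane(p,c[:,0,:],.066)[:,:2]*1000).astype(np.float32)))
cv2.imwrite('pics/t7.png',cams.read_camera('top'))
im=cams.read_camera('scene');cv2.imwrite('pics/s7.png',cv2.resize(im[160:340,100:350],None,fx=3,fy=3,interpolation=2))
E
```

```text
21.425 [ 0.55952491 -0.05780479  0.20880619] [0.1525643  0.2226126  0.71734998] [[-0.001, 0.228, -0.974], [-0.001, -0.974, -0.228], [-1.0, 0.0, 0.001]]
((553.6072998046875, -54.279327392578125), 21.083126068115234)
```

View pics/w7.png

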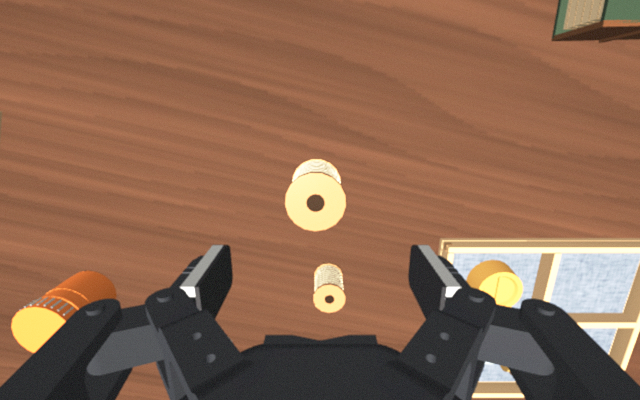

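View pics/s7.png

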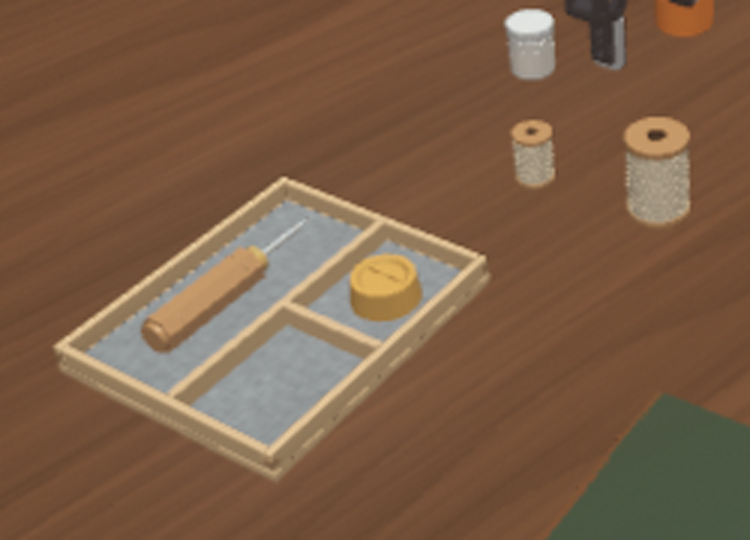

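Awl lies flat in the long compartment. Wrist view: large reel hole at (315,203), small reel at (329,299). My mask circle, with radius 21 instead of 23, was partial, so I'll use the disc centre instead.

```bash
python3 - <<'E'
from h import *
p=cams.camera_params('wrist');s=manip.sense()
print(s['ee_pos'],onplane(p,[(315.5,202.5),(286,201),(346,201)],.066)[:,:2],onplane(p,[(329,299.5)],.042))
E
```

```text
[ 0.55954148 -0.05817068  0.20932362] [[ 0.5614818  -0.05381984]
 [ 0.55766952 -0.03228901]
 [ 0.56773471 -0.07555388]] [[ 0.46618813 -0.08784312  0.042     ]]
```

Request:
{"name": "servo_tool", "arguments": {"motion": [[[0.0015,0.0045,-0.04,0,0,0,1],[0.0015,0.0045,-0.09,0,0,0,1],[0.0015,0.0045,-0.11,0,0,0,1],[0.0015,0.0045,-0.11,0,0,0,0.8],[0.0015,0.0045,-0.11,0,0,0,0.2]]]}}

```text
t: 22.2
ee_pos: [0.5621, -0.0545, 0.1011]
ee_rot: [[0.003, 0.225, -0.974], [-0.001, -0.974, -0.225], [-1.0, 0.002, -0.003]]
contact_force: [0.6, -0.1, 0.2]
finger_gap: 0.0517
```

Request:
{"name": "servo_tool", "arguments": {"motion": [[[0,0,0,0,0,0,0.2],[0,0,0,0,0,0,0.2],[0,0,0,0,0,0,0.2]]]}}

```text
t: 22.58
ee_pos: [0.5622, -0.0543, 0.1015]
ee_rot: [[0.004, 0.225, -0.974], [-0.001, -0.974, -0.225], [-1.0, 0.002, -0.004]]
contact_force: [-0.5, -0.1, 5.8]
finger_gap: 0.0444
```

Request:
{"name": "servo_tool", "arguments": {"motion": [[[0,0,0.04,0,0,0,0.2],[0,-0.01,0.08,0,0,0,0.2],[-0.008,-0.06,0.08,0,0,0,0.2],[-0.016,-0.12,0.08,0,0,0,0.2],[-0.024,-0.18,0.08,0,0,0,0.2]]]}}

```text
t: 23.2
ee_pos: [0.5371, -0.2347, 0.18]
ee_rot: [[0.001, 0.227, -0.974], [0.0, -0.974, -0.227], [-1.0, 0.0, -0.001]]
contact_force: [0.4, -0.5, -0.7]
finger_gap: 0.0441
```

Request:
{"name": "servo_tool", "arguments": {"motion": [[[-0.008,-0.055,0,0,0,0,0.2],[-0.016,-0.112,0,0,0,0,0.2],[-0.016,-0.112,0,0,0,0,0.2],[-0.016,-0.112,-0.04,0,0,0,0.2],[-0.016,-0.112,-0.06,0,0,0,0.2]]]}}

```text
t: 23.82
ee_pos: [0.521, -0.3436, 0.1176]
ee_rot: [[-0.002, 0.226, -0.974], [0.004, -0.974, -0.226], [-1.0, -0.004, 0.001]]
contact_force: [0.5, 0.2, -0.4]
finger_gap: 0.0442
```

```bash
python3 - <<'E'
from h import *
s=manip.sense();print(s['t'],s['ee_pos'],s['contact_force'],s['finger_gap'])
im=cams.read_camera('scene');cv2.imwrite('pics/s8.png',cv2.resize(im[160:340,100:350],None,fx=3,fy=3,interpolation=2))
E
```

```text
23.825 [ 0.52096174 -0.34363988  0.11757121] [ 0.49459774  0.15598479 -0.37572694] 0.04420822724589487
```

View pics/s8.png

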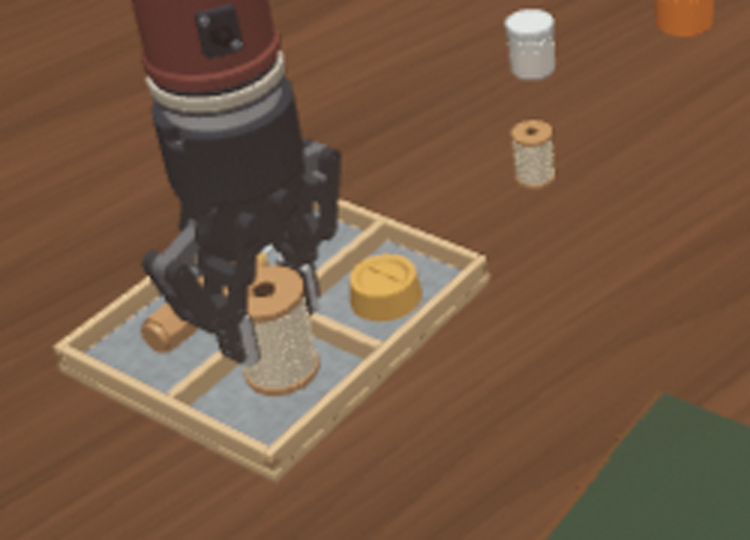

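The reel is upright above the waxless pocket, clear of the dividers. Lower.

Request:
{"name": "servo_tool", "arguments": {"motion": [[[0,0,-0.006,0,0,0,0.2],[0,0,-0.011,0,0,0,0.2],[0,0,-0.013,0,0,0,0.2],[0,0,-0.013,0,0,0,0.2]]]}}

```text
t: 24.38
ee_pos: [0.5214, -0.3458, 0.1077]
ee_rot: [[0.001, 0.225, -0.974], [-0.0, -0.974, -0.225], [-1.0, 0.001, -0.001]]
contact_force: [0.9, 2.1, 4.1]
finger_gap: 0.0439
```

Touch (4 N). Release, then rise clear of both trays.

Request:
{"name": "servo_tool", "arguments": {"motion": [[[0,0,0,0,0,0,0.7],[0,0,0,0,0,0,0.75],[0,0,0.02,0,0,0,0.8],[0,0,0.07,0,0,0,0.8],[0,0,0.13,0,0,0,0.8]]]}}

```text
t: 25.0
ee_pos: [0.5208, -0.3455, 0.2383]
ee_rot: [[-0.001, 0.225, -0.974], [0.0, -0.974, -0.225], [-1.0, -0.0, 0.001]]
contact_force: [1.2, -0.8, 0.6]
finger_gap: 0.0685
```

Request:
{"name": "servo_tool", "arguments": {"motion": [[[0,0.06,0.02,0,0,0,0.8],[0,0.12,0.04,0,0,0,0.8],[0,0.18,0.04,0,0,0,0.8],[0,0.24,0.04,0,0,0,0.8],[0,0.3,0.04,0,0,0,0.8]]]}}

```text
t: 25.62
ee_pos: [0.521, -0.0441, 0.278]
ee_rot: [[0.002, 0.225, -0.974], [0.0, -0.974, -0.225], [-1.0, 0.0, -0.002]]
contact_force: [0.9, 0.6, 0.4]
finger_gap: 0.0682
```

```bash
python3 - <<'E'
from h import *
s=manip.sense();print(s['t'],s['ee_pos'],s['contact_force'],s['finger_gap'])
t=cams.read_camera('top');cv2.imwrite('pics/t9.png',t)
im=cams.read_camera('scene');cv2.imwrite('pics/s9.png',im)
s1=cv2.resize(im[110:190,330:470],(560,320),interpolation=2);s2=cv2.resize(im[200:325,110:330],(560,318),interpolation=2)
cv2.imwrite('pics/s9c.png',cv2.vconcat([s1[:290],s2[:300]]))
E
```

```text
25.625 [ 0.52103705 -0.04409198  0.27801659] [0.94465093 0.6112932  0.43439071] 0.06821043524831144
```

View pics/t9.png

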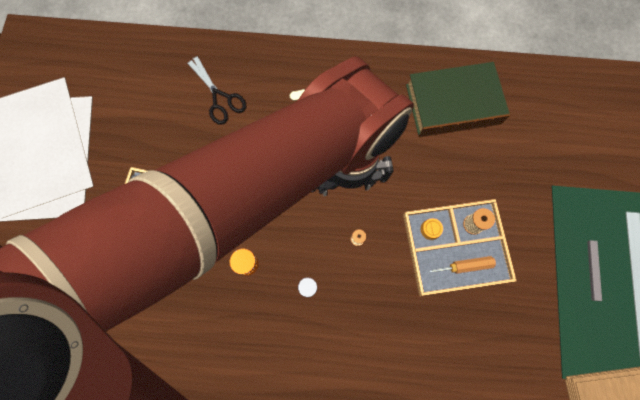

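View pics/s9.png

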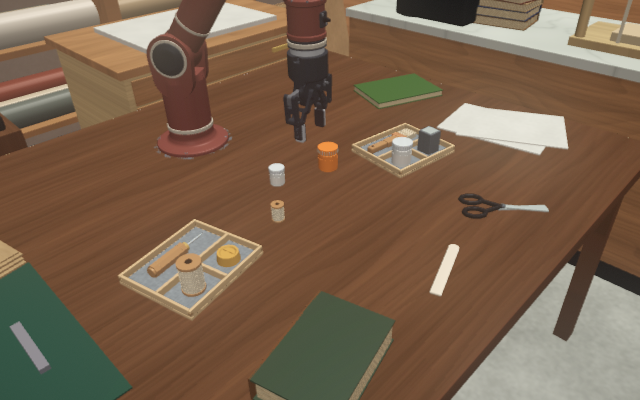

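View pics/s9c.png

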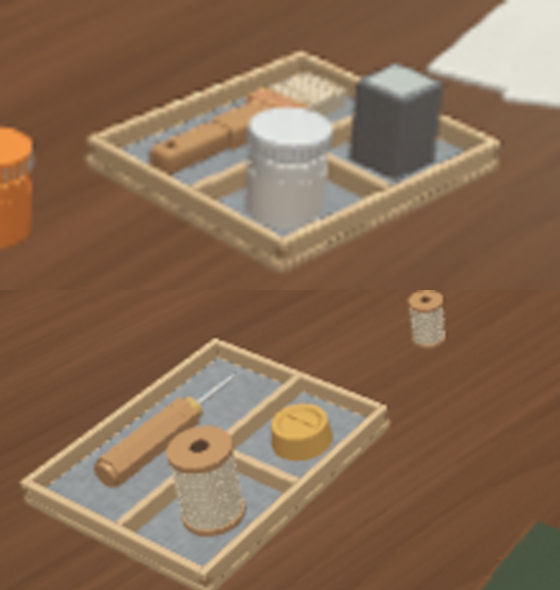

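All five pieces look placed. The reel seems to lean in the views, so I'll check numerically whether that is only perspective, for the jar and weight too.

```bash
python3 - <<'E'
from h import *
P=cams.camera_params('top');S=cams.camera_params('scene')
for n,x,y,h in(('reel',.5214,-.346,.072),('jar',.521,.2905,.068),('weight',.533,.3932,.066)):
    print(n,'top-cam: top,base',proj(P,[[x,y,h],[x,y,.006]]).round(1).tolist(),'scene:',proj(S,[[x,y,h],[x,y,.006]]).round(1).tolist())
t=cv2.imread('pics/t9.png');s=cv2.imread('pics/s9.png')
a=cv2.resize(t[195:300,400:520],(600,525),interpolation=2);cv2.imwrite('pics/t9c.png',a)
def tf(c,yaw,p):
    a=np.radians(yaw);R=np.array([[np.cos(a),np.sin(a)],[-np.sin(a),np.cos(a)]]);return (R@(np.array(p)-c)).round(4)
C=(np.array([.480,.348]),-6.8);W=(np.array([.4644,-.3096]),12.9)
print('brush',tf(*C,(.4376,.352)),'jar',tf(*C,(.521,.2905)),'weight',tf(*C,(.533,.3932)))
print('reel',tf(*W,(.5214,-.346)))
w=onplane(P,[(431,271),(495,263.5)],.019)[:,:2];print('awl tip,butt',[tf(*W,q) for q in w],'mid',tf(*W,w.mean(0)))
w=onplane(P,[(484,217)],.072)[:,:2];print('reel top img',tf(*W,w[0]))
w=onplane(P,[(358.5,237)],.042);print('sreel',w)
E
```

```text
reel top-cam: top,base [[484.3, 217.4], [473.1, 223.5]] scene: [[187.9, 260.1], [193.8, 287.0]]
jar top-cam: top,base [[184.6, 193.9], [193.2, 201.2]] scene: [[402.6, 140.0], [400.9, 161.3]]
weight top-cam: top,base [[138.4, 185.0], [149.5, 192.5]] scene: [[429.7, 128.8], [427.5, 148.8]]
brush [-0.0426 -0.001 ] jar [ 0.0475 -0.0522] weight [0.0473 0.0512]
reel [ 0.0474 -0.0482]
awl tip,butt [array([-0.0436,  0.0714]), array([-0.0477, -0.0698])] mid [-0.0457  0.0008]
reel top img [ 0.0483 -0.0477]
sreel [[ 0.46325298 -0.08713539  0.042     ]]
```

View pics/t9c.png

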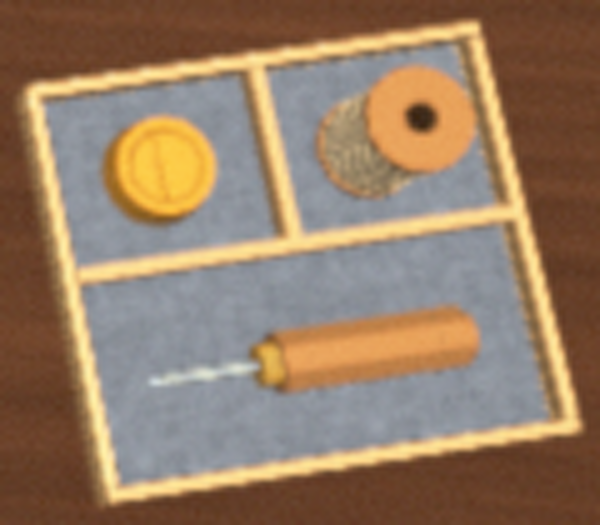

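Everything is central: the lean matches pure perspective, and the small reel has not moved. Let the arm settle and hand in.

Request:
{"name": "servo_tool", "arguments": {"motion": [[[0,0,0,0,0,0,0.8],[0,0,0,0,0,0,0.8],[0,0,0,0,0,0,0.8]]]}}

```text
t: 26.1
ee_pos: [0.5209, -0.0477, 0.277]
ee_rot: [[0.001, 0.222, -0.975], [-0.001, -0.975, -0.222], [-1.0, 0.001, -0.001]]
contact_force: [0.2, 0.3, 0.2]
finger_gap: 0.0685
```

```bash
python3 -c "
from station import manip
print(manip.hand_in())"
```

```text
the job is handed in; nothing more can be done
None
```

Both trays are made up and the job was handed in at about 26 s. It reported no verdict.

- **Covering tray:** the weight is in the +y pocket, the large white jar in the −y pocket, and the brush lies flat in the long compartment.
- **Sewing tray:** the awl lies flat in the long compartment, and the large reel stands in the pocket without the wax.

**Last checks:**
- **Awl and reel:** measured in the top image, each was within about 4 mm of its target and inside its limits. The reel's apparent lean matched pure perspective.
- **Covering tray:** the arm hid it from the top camera. Its positions come from where the gripper let go, within about 2 mm of the targets. The scene picture shows jar and weight upright and the brush lying flat.
- **Small reel:** it measured within about 3 mm of its start, which is pixel noise.

One disagreement: the colour-mask circle for the large reel in the wrist view covered only part of the reel, about 7 mm off. I used the reel's disc centre instead, which agreed with the other views.

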